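# Unstack the tray and gauge the ferrule bar

### The job

Lift the blue upper tray, with the copper tube lying in it, off the green tray by its handle, keep it level and set it down gently in the middle of the cork board. Then slide the white bar it was covering out of the green tray and along the channel, without lifting it, right up against the red stop. Finally press the gauge's orange knob down until the foot rests firmly on the bar, hold it there for a moment, and let it spring back up, leaving the tray on the cork, the bar against the stop and everything else undisturbed.

Things in the scene. Friction and masses are not known exactly. Their poses are not given: they have to be found in the camera images.
- jig: Fixed gauging jig: steel base 90 (x) x 335 (y) x 12 mm; origin at the centre of its underside, on the bench. A 50 mm wide channel runs along its y axis on the base's top face (z = 12 mm), between 8 mm thick dark rails up to z = 24 mm. The green tray is at the +y end, the gauge and the red stop at the -y end (stop face at y = -150 mm, top at z = 36 mm).
- green_tray (a point): Centre of the green lower tray, level with its wall tops (46 mm above the bench); screwed to the jig. Walls 8 mm thick stand on the rails from jig y = 5 to 160 mm; inside 50 mm wide; end wall at jig y = 152 to 160 mm, open towards -y; its floor is the channel floor.
- gauge_arm (a point): On the plunger's axis (jig y = -125 mm), at the top face of the grey arm that guides it. The arm is 26 mm wide (y), 20 mm thick, its top 117 mm above the bench, and runs from jig x = -16 mm to a grey column at x = 62 to 88 mm of the same height.
- stop_face (a point): Middle of the red stop's face that the bar must meet, at the channel floor; the bar comes from the jig's +y side.
- plunger (a joint): Travel of the gauge's sprung plunger, in m: 0 with the foot up, 50 mm above the channel floor, growing as it is pressed down, 0.045 at most; it reads 0.026 when the foot rests on the 24 mm thick bar. The spring pushes back with about 2 N at the top and 5 N at 0.026; a firm reading takes about 10 N on the knob.
- plunger_top (a point): Centre of the flat top of the orange press knob (40 mm diameter, 14 mm thick) on top of the plunger, 168 mm above the bench when up; it moves straight down with the plunger. Under the knob is a 12 mm stem.
- gauge_foot: Round dark steel foot at the lower end of the plunger, 20 mm diameter, 8 mm thick; origin at the centre of its underside.
- tray: Blue upper tray, 82 (x) x 171 (y) x 34 mm, walls 4 mm thick, 0.3 kg; origin at the centre of its lower rim. A skirt 8 mm deep below its floor nests around the green tray's walls with 4 mm play (so lift it straight up); the inside floor is at z = 12 mm.
- handle (a point): Centre of the blue tray's handle: a black bar 10 mm thick (tray x), 80 mm long (tray y), 22 mm tall, 50 to 72 mm above the tray's lower rim, over the middle of the tray, open beneath between two posts.
- tube: Copper burnishing tube, 20 mm diameter, 90 mm long along its y axis, lying loose in the blue tray beside the handle; origin at its centre.
- bar: White ferrule bar, 44 (x) x 100 (y) x 24 mm, lying on the channel floor inside the green tray, hidden by the blue tray at first, with 40 to 60 mm free between its +y end and the green tray's end wall; origin at the centre of its underside.
- cork_board: Cork board fixed to the bench, 200 (x) x 120 (y) x 8 mm; origin at the centre of its underside, long axis x. It lies to the robot's left or right of the jig.
- file_board: Light grey laminate board fixed to the bench, the cork board's size, on the other side of the jig; it carries the file. Origin at the centre of its underside. Leave alone.
- file: Bronze-coloured shaping file with a dark wooden handle, 185 mm long along x, lying on the grey board; origin near its middle, at its underside. Leave alone.
- trimmer: Steel tip trimmer, upright, 42 mm diameter, 72 mm tall; origin at the centre of its underside. Leave alone.
- ferrule: White ferrule sleeve, upright, 40 mm diameter, 62 mm tall; origin at the centre of its underside. Leave alone.
- glue: Yellow glue bottle with red cap, 44 mm diameter, 120 mm tall; origin at the centre of its underside. Leave alone.
- jar: Amber jar, 64 mm diameter, 70 mm tall; origin at the centre of its underside. Leave alone.
There are look-alikes about, which are no part of the job. There is more than one size of the cork_board; the job needs the larger. Of the things shaped like the tray, the blue one is meant.

How it is judged:
By the outcome, as a careful person would: the job done as asked, in the order asked, and still so for the second after the job is handed in, with the robot touching nothing.
It also fails if it takes over 69 s, if anything falls off the work surface, if the arm or the gripper's body presses on something with over 40 N, if the wrist force passes 120 N, or if a joint passes its speed limit or range.

### The arm

A 6-joint arm with a two-finger parallel gripper is mounted at the origin on the work surface. World frame = base frame: x ahead of the robot, y to its left, z up, the work surface at z = 0. Lengths are in mm, angles in degrees, forces in N, time in s.
With the tool pointing down it reaches from about 350 to 850 mm from the base axis. Payload 8.1 kg.
Tool frame: the origin (TCP) lies on the centre line of the jaws, within the pads' length; the fingertips stand 19 mm ahead of it and the grasp point (between the pads) is the TCP (r.tip_reach is the z of the fingertips in the tool frame, in mm); z points along the fingers, y is the line along which they close (so a half turn about z gives the same grasp; the last joint's range is limited). The gripper opens to 85 mm and grips with 20 to 120 N. Pads are 22 mm wide; open, the fingers measure 114 mm over their backs; the gripper's body (76 mm by 85 mm) begins 54 mm behind the grasp point. The pads swing forward as they close: fully open they stand 13 mm farther back than shut.
Start: joints at [-80.925, 7.471, 85.268, -0, 87.261, -4.893], TCP at [144.855, -582.256, 224.292] pointing down, gripper open.
Joint ranges: [-169.43, 169.43], [-51.17, 129.36], [1.28, 143.12], [-76.62, 256.62], [0, 156.53], [-152.29, 152.29]. Speed limits (degrees/s): [136.94, 136.94, 159.86, 180, 180, 180].

### API

Orientations are given as [roll, pitch, yaw] about the fixed x, y, z axes, in that order (R = Rz(yaw) Ry(pitch) Rx(roll)).
In Python, from bench import r gives the robot as it stands. The module is installed in compiled form; this text tells all that it offers.
- The arm moves only by the shell command python3 -m handwheel 'ROWS' [FORCE]. ROWS is JSON, a list of rows, each a list of 7 numbers: the shift along the tool's x, y, z in m, then the turn, a rotation vector about the tool's x, y, z in degrees, then the finger opening in m, from 0 to 0.0854. In form: [[tx, ty, tz, ax, ay, az, claw], ...]. A call has 1 to 8 rows; each row shifts and turns the commanded pose from where the row before left it, along the tool's axes as they then stand; what a row does not reach is not made up. A row lasts 1/12 s, in which the tool goes at most 41.7 mm and 7.16 degrees, less where a joint would pass 70% of its speed; a pose out of reach is approached as far as the arm can. A call with a gripper value outside its range is refused whole. The fingers move at their own pace and stop on an object; FORCE is the grip in N (left out, the last holds). Time passes only in rows, so rows that do not move let the fingers close. It gives the time, the measured TCP pose, the force, the opening and the grip force at its end, in the units of the state.
- r.sense(): the state, without advancing time (a new reading comes with each control period).
- r.snapshot(name): name is "scene" or "top" or "wrist"; returns (picture, depth): 480x640x3 uint8, blue, green, red; 480x640 float32, mm along the optical axis (not along the pixel's ray), 0 where there is no reading.
- r.calibration(name): a dict with "vfov" (degrees; the focal length in pixels is half the picture's height over the tangent of half this angle, whatever the lens; pixels are square), "cx", "cy" (the principal point, pixels), "rvec" (rotation vector, rad) and "tvec" (3), from world to camera coordinates, as OpenCV has them; the wrist camera has in their place "tool_from_camera" (4x4, takes a point from camera to tool coordinates, whose origin is the TCP and whose axes are the flange's). Camera axes: x right, y down, z forward; pixel columns grow to the right and rows downward; lengths in mm; the calibration is good to about 2 mm. A picture is of the moment at which its call begins: read the wrist's pose just before it. calibration takes no time and is no camera call.
- r.hand_in(): hands the job in; it is judged then, once.
The state is a dict: "time": time; "joint_pos": joint angles; "qd": joint speeds; "joint_efforts": joint torques, N m; "tool_pos": TCP position; "tcp_rot": TCP orientation; "ft_force": force on the tool from outside, world axes, zero at the start; "wrist_torque": the same for the moment, N m; "finger_gap": finger opening in mm; "grip_force": force on a finger pad.
Only numpy, scipy, OpenCV 4.12 (cv2) and the standard library are available. Lean on these libraries where they do the work, as an engineer would, in place of code of your own. Each camera call takes 0.05 s, during which the arm holds its last target. There are 200 camera calls.

## Working session

There is one attempt and no reset: what is moved stays moved. The work goes in short steps, Python scripts to look and compute and a shell command to move; the robot and the scene stay as the last step left them, time stands still between calls to the robot, and variables do not carry over. Pictures are saved under pics/ and viewed, at most 10 in all, crops included, and the job is handed in when it is done.

```bash
mkdir -p pics
cat > h.py <<'E'
from bench import r
import numpy as np, cv2
from scipy.spatial.transform import Rotation as R
def cam(n):
    c=r.calibration(n); f=240/np.tan(np.radians(c["vfov"])/2)
    K=np.array([[f,0,c["cx"]],[0,f,c["cy"]],[0,0,1]])
    if "rvec" in c:
        Rm=cv2.Rodrigues(np.array(c["rvec"],float))[0]; t=np.array(c["tvec"],float).ravel()
        T=np.eye(4); T[:3,:3]=Rm.T; T[:3,3]=-Rm.T@t
    else:
        s=r.sense(); W=np.eye(4); W[:3,:3]=R.from_euler('xyz',s["tcp_rot"],degrees=True).as_matrix(); W[:3,3]=s["tool_pos"]
        T=W@np.array(c["tool_from_camera"],float).reshape(4,4)
    return K,T
def ray(K,T,u,v):
    return T[:3,3], T[:3,:3]@np.array([(u-K[0,2])/K[0,0],(v-K[1,2])/K[1,1],1])
def atz(K,T,u,v,z):
    o,d=ray(K,T,u,v); return o+d*(z-o[2])/d[2]
def tri(l):
    A=0;b=0
    for K,T,u,v in l:
        o,d=ray(K,T,u,v); d=d/np.linalg.norm(d); P=np.eye(3)-np.outer(d,d); A=A+P; b=b+P@o
    return np.linalg.solve(A,b)
def snap(n,name):
    K,T=cam(n); p,d=r.snapshot(n); cv2.imwrite(f"pics/{name}.png",p); np.savez(f"pics/{name}.npz",d=d,K=K,T=T); return p,d,K,T
def load(name):
    z=np.load(f"pics/{name}.npz"); return z["d"],z["K"],z["T"]
def dep(name,u,v):
    d,K,T=load(name); z=d[int(v),int(u)]; o,q=ray(K,T,u,v); return o+q*z
E
python3 - <<'E'
from h import *
for n in ("scene","top"):
    snap(n,n+"0"); print(r.calibration(n))
print(r.calibration("wrist"), r.sense(), r.tip_reach)
E
```

```text
{'vfov': 48.787809305868095, 'cx': 318.8037373025319, 'cy': 237.11257440104646, 'rvec': array([ 1.09406264,  2.60976129, -0.73609773]), 'tvec': array([ 418.32097951, -292.13922062, 1608.25446791])}
{'vfov': 44.58319745809956, 'cx': 325.4377026391319, 'cy': 240.7167225471889, 'rvec': array([ 2.1799904 , -2.00403511,  0.24612618]), 'tvec': array([ -54.2904334 ,  608.12671939, 1404.12838954])}
{'vfov': 67.04809646955385, 'cx': 321.88200226102884, 'cy': 235.6036083781841, 'tool_from_camera': array([[-5.81057921e-04, -9.44836773e-01, -3.27541044e-01,
         8.41492902e+01],
       [ 9.99999759e-01, -6.73436380e-04,  1.68619098e-04,
        -5.63914758e-01],
       [-3.79895580e-04, -3.27540867e-01,  9.44836936e-01,
        -1.49002510e+02],
       [ 0.00000000e+00,  0.00000000e+00,  0.00000000e+00,
         1.00000000e+00]])} {'time': 0.1, 'joint_pos': array([-8.09220285e+01,  7.50918110e+00,  8.53234317e+01, -3.38294885e-03,
        8.72614272e+01, -4.89382432e+00]), 'qd': array([-0.02658361, -0.13813046, -0.14069402,  0.07912235, -0.0117036 ,
        0.00675348]), 'joint_efforts': array([ 1.79053509e-04, -5.70949924e+01, -5.01943624e+01, -3.06178372e-04,
        8.15498934e-03,  4.38513712e-05]), 'tool_pos': array([ 144.77893136, -581.74897229,  223.36226204]), 'tcp_rot': array([-1.79906015e+02, -4.65600689e-03,  1.39719564e+01]), 'ft_force': array([-0.13746743, -0.53983941, -0.29601526]), 'wrist_torque': array([0.04592137, 0.02247182, 0.01479005]), 'grip_force': 0.0, 'finger_gap': 85.19486953213672} 19.0
```

View pics/top0.png

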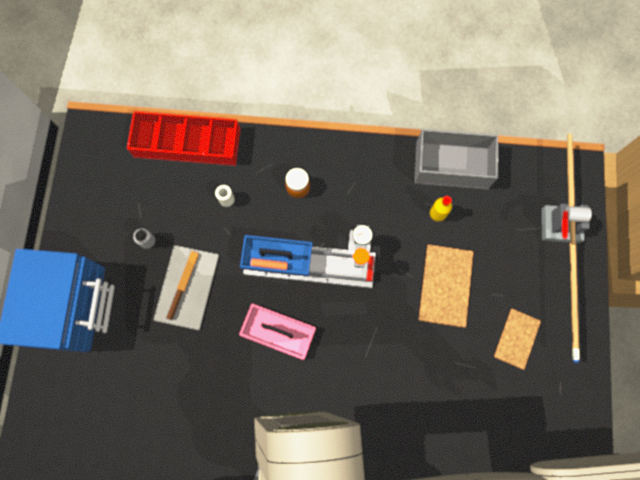

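View pics/scene0.png

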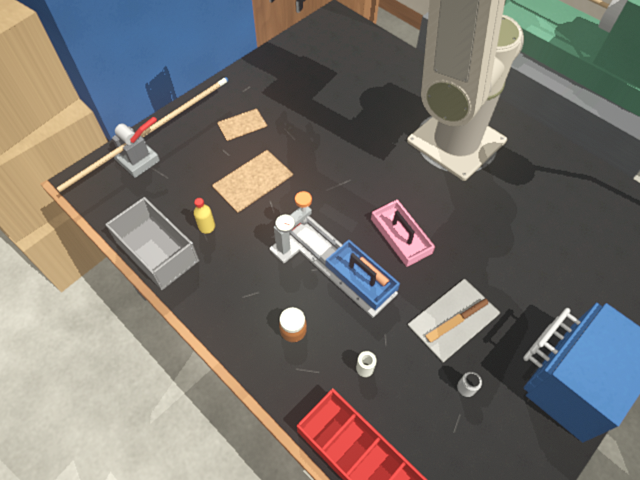

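The top view shows the blue tray at (277,256) with its handle and the copper tube, which lies on the robot's side of the handle. The knob is at (361,257), the red stop at (371,270), the large cork board at (446,285), the small one at (518,338), and the pink decoy tray at (278,331).

Run:
```python
from h import *
np.set_printoptions(precision=1,suppress=True)
d,K,T=load("top0"); ds,Ks,Ts=load("scene0")
P={"handle":((277,254),(363,269),99),"knob":((361,256),(303,199),168),"cork":((446,286),(253,181),8),"col":((363,234),(285,224),117)}
for k,(a,b,z) in P.items():
    print(k,atz(K,T,*a,z),atz(Ks,Ts,*b,z),tri([(K,T,*a),(Ks,Ts,*b)]),dep("top0",*a))
for p in [(245,236),(312,241),(242,273),(373,286),(374,262)]: print(p,atz(K,T,*p,30))
for p in [(428,245),(474,249),(467,327),(419,320)]: print(p,atz(K,T,*p,8))
```

```text
handle [560.6 112.6  99. ] [573.  122.3  99. ] [564.3 115.4  78.9] [560.7 112.7  98.1]
knob [557.9 -90.4 168. ] [563.2 -89.1 168. ] [559.8 -91.5 161.9] [558.  -90.4 167.5]
cork [ 532.3 -323.5    8. ] [ 540.2 -319.9    8. ] [ 534.8 -326.4   -3.3] [ 532.9 -324.2    4.7]
col [624.5 -94.  117. ] [622.7 -93.6 117. ] [623.7 -93.4 118.7] [622.1 -93.6 126.4]
(245, 236) [615.7 207.   30. ]
(312, 241) [617.1  32.3  30. ]
(242, 273) [518.  203.4  30. ]
(373, 286) [ 512.7 -133.3   30. ]
(374, 262) [ 575.2 -131.8   30. ]
(428, 245) [ 637.5 -272.4    8. ]
(474, 249) [ 637.  -393.6    8. ]
(467, 327) [ 431.2 -380.6    8. ]
(419, 320) [ 438.7 -257.7    8. ]
```

```bash
cat >> h.py <<'E'
def plan(pos,yaw,n,g=0.085,ease=False):
    s=r.sense(); R0=R.from_euler('xyz',s["tcp_rot"],degrees=True); p0=np.array(s["tool_pos"])
    R1=R.from_euler('xyz',[180,0,yaw],degrees=True); rv=(R0.inv()*R1).as_rotvec()
    x=np.arange(n+1)/n; x=(x*x*(3-2*x)) if ease else x
    Pc=p0.copy(); Rc=R0; out=[]
    for i in range(n):
        Pt=p0+(np.array(pos)-p0)*x[i+1]; Rt=R0*R.from_rotvec(rv*x[i+1])
        t=np.round(Rc.inv().apply(Pt-Pc)/1000,3 if n>3 else 4); w=np.round((Rc.inv()*Rt).as_rotvec(degrees=True),1)
        out.append([*t,*w,g]); Pc=Pc+Rc.apply(t*1000); Rc=Rc*R.from_rotvec(w,degrees=True)
    for i in range(0,n,8): print("["+",".join("["+",".join(f"{v:g}" for v in o)+"]" for o in out[i:i+8])+"]")
def st():
    s=r.sense(); np.set_printoptions(precision=2,suppress=True); print("t",round(s["time"],2),"p",s["tool_pos"],"rpy",s["tcp_rot"],"f",s["ft_force"],"gap",round(s["finger_gap"],1),"gf",round(s["grip_force"],1))
E
python3 -c "
from h import *
plan([555,60,340],89,24)"
```

```text
[[0.023,-0.022,-0.005,-0,-0,-3.1,0.085],[0.024,-0.02,-0.005,-0,-0,-3.2,0.085],[0.026,-0.02,-0.004,-0,-0,-3.1,0.085],[0.026,-0.017,-0.005,-0,-0,-3.1,0.085],[0.027,-0.017,-0.005,-0,-0,-3.1,0.085],[0.028,-0.014,-0.005,-0,-0,-3.2,0.085],[0.029,-0.014,-0.005,-0,-0,-3.1,0.085],[0.029,-0.011,-0.005,-0,-0,-3.1,0.085]]
[[0.031,-0.01,-0.004,-0,-0,-3.1,0.085],[0.03,-0.009,-0.005,-0,-0,-3.2,0.085],[0.031,-0.006,-0.005,-0,-0,-3.1,0.085],[0.032,-0.005,-0.005,-0,-0,-3.1,0.085],[0.031,-0.004,-0.005,-0,-0,-3.1,0.085],[0.032,-0.001,-0.005,-0,-0.1,-3.2,0.085],[0.032,-0,-0.004,-0,0,-3.1,0.085],[0.031,0.002,-0.005,-0,0,-3.1,0.085]]
[[0.032,0.003,-0.005,-0,0,-3.1,0.085],[0.031,0.006,-0.005,-0.1,0,-3.2,0.085],[0.031,0.007,-0.005,0,0,-3.1,0.085],[0.031,0.009,-0.005,0,0,-3.1,0.085],[0.03,0.01,-0.005,0,0,-3.1,0.085],[0.029,0.012,-0.004,0,0,-3.2,0.085],[0.029,0.013,-0.005,0,0,-3.1,0.085],[0.028,0.016,-0.005,0,0,-3.1,0.085]]
```

```bash
python3 -m handwheel '[[0.023,-0.022,-0.005,0,0,-3.1,0.085],[0.024,-0.02,-0.005,0,0,-3.2,0.085],[0.026,-0.02,-0.004,0,0,-3.1,0.085],[0.026,-0.017,-0.005,0,0,-3.1,0.085],[0.027,-0.017,-0.005,0,0,-3.1,0.085],[0.028,-0.014,-0.005,0,0,-3.2,0.085],[0.029,-0.014,-0.005,0,0,-3.1,0.085],[0.029,-0.011,-0.005,0,0,-3.1,0.085]]'
python3 -m handwheel '[[0.031,-0.01,-0.004,0,0,-3.1,0.085],[0.03,-0.009,-0.005,0,0,-3.2,0.085],[0.031,-0.006,-0.005,0,0,-3.1,0.085],[0.032,-0.005,-0.005,0,0,-3.1,0.085],[0.031,-0.004,-0.005,0,0,-3.1,0.085],[0.032,-0.001,-0.005,0,0,-3.2,0.085],[0.032,0,-0.004,0,0,-3.1,0.085],[0.031,0.002,-0.005,0,0,-3.1,0.085]]'
python3 -m handwheel '[[0.032,0.003,-0.005,0,0,-3.1,0.085],[0.031,0.006,-0.005,0,0,-3.2,0.085],[0.031,0.007,-0.005,0,0,-3.1,0.085],[0.031,0.009,-0.005,0,0,-3.1,0.085],[0.03,0.01,-0.005,0,0,-3.1,0.085],[0.029,0.012,-0.004,0,0,-3.2,0.085],[0.029,0.013,-0.005,0,0,-3.1,0.085],[0.028,0.016,-0.005,0,0,-3.1,0.085]]'
python3 -m handwheel '[[0,0,0,0,0,0,0.085],[0,0,0,0,0,0,0.085],[0,0,0,0,0,0,0.085]]'
python3 - <<'E'
from h import *
st(); snap("wrist","w1"); print(r.sense()["joint_pos"])
E
```

```text
time: 0.77
tool_pos: [281.8, -367.2, 263.1]
tcp_rot: [-180.0, -0.0, 39.1]
ft_force: [0.6, 0.1, 0.5]
finger_gap: 85.2
grip_force: 0.0
time: 1.43
tool_pos: [418.8, -153.1, 301.1]
tcp_rot: [-180.0, -0.0, 64.1]
ft_force: [0.7, -0.4, 0.0]
finger_gap: 85.2
grip_force: 0.0
time: 2.1
tool_pos: [555.9, 61.5, 340.0]
tcp_rot: [-179.9, 0.0, 89.1]
ft_force: [0.2, -0.2, 0.4]
finger_gap: 85.1
grip_force: 0.0
time: 2.35
tool_pos: [555.3, 59.8, 339.6]
tcp_rot: [-179.9, 0.0, 89.0]
ft_force: [-0.2, -0.3, -0.1]
finger_gap: 85.1
grip_force: 0.0
t 2.35 p [555.26  59.8  339.57] rpy [-179.92    0.02   88.97] f [-0.16 -0.32 -0.14] gap 85.1 gf 0.0
[ 0.85  0.01 81.12 -0.02 98.92  1.93]
```

View pics/w1.png

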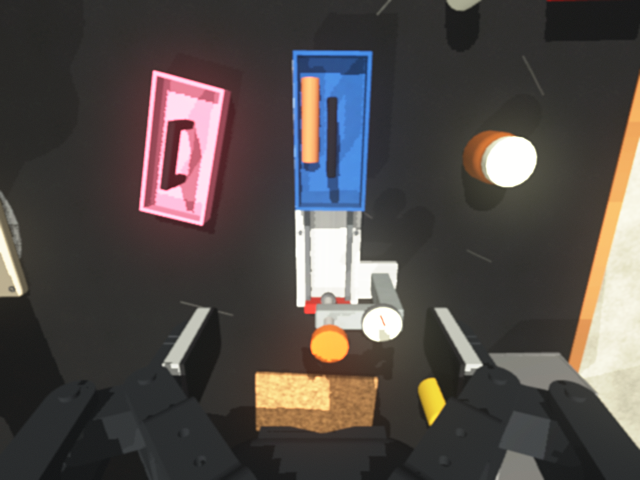

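The wrist view shows the blue tray with its handle at about (333,137), the tube at (310,120), the knob at (330,344), the red stop at (327,305) and the cork board at the bottom (316,402). I'll enlarge it to read positions closer.

Run:
```python
import cv2,numpy as np
p=cv2.imread("pics/w1.png")
c=np.zeros((540,700,3),np.uint8)
a=cv2.resize(p[40:220,285:380],None,fx=3,fy=3,interpolation=cv2.INTER_CUBIC); b=cv2.resize(p[200:370,285:420],None,fx=3,fy=3,interpolation=cv2.INTER_CUBIC)
c[:540,:285]=a; c[:510,295:700]=b
c=np.clip(c.astype(float)**0.75*4,0,255).astype(np.uint8)
cv2.imwrite("pics/w1c.png",c)
```

```text
(no output)
```

View pics/w1c.png

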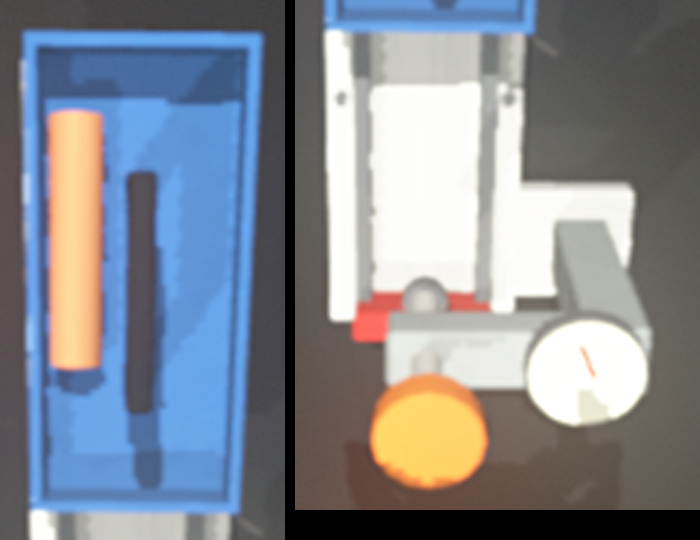

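```bash
cat >> h.py <<'E'
def cloud(name):
    d,K,T=load(name); v,u=np.mgrid[:480,:640]
    c=np.stack([(u-K[0,2])/K[0,0]*d,(v-K[1,2])/K[1,1]*d,d],-1)@T[:3,:3].T+T[:3,3]; c[d==0]=np.nan; return c
def rect(Q):
    (c,s,a)=cv2.minAreaRect(np.float32(Q[:,:2])); return np.round(c,1),np.round(s,1),round(a,2)
def inpx(c,u0,u1,v0,v1,z0,z1):
    q=c[v0:v1,u0:u1].reshape(-1,3); return q[(q[:,2]>z0)&(q[:,2]<z1)]
E
python3 - <<'E'
from h import *
np.set_printoptions(precision=1,suppress=True)
c=cloud("w1")
for n,a in {"handle":(322,345,85,190,102,118),"knob":(300,355,318,370,160,175),"rim":(285,380,40,220,66,80),"tube":(298,322,70,170,55,80),"stopred":(300,350,290,320,28,45),"arm":(312,365,300,335,110,125),"cork":(240,400,365,435,3,14),"rails":(292,366,212,310,20,28),"chan":(308,350,225,295,5,45)}.items():
    q=inpx(c,*a); print(n,len(q),rect(q),"z",np.percentile(q[:,2],[5,50,95]),"mean",q.mean(0), "med", (q.min(0)+q.max(0))/2)
for v in range(215,300,8): print(v,[round(float(c[v,u,2]),1) for u in (300,315,330,345,358)])
for n,p in {"jigL1":(285+33/3,0),"x":(0,0)}.items(): pass
d,K,T=load("w1")
# rail outer corners (z=24)
for u,v in [(325,30),(330,320),(525,30),(514,311)]: print(atz(K,T,285+(u-295)/3,200+v/3,24))
p=[(285+141.5/3,40+172/3),(285+140/3,40+412/3)]
for q in p: print(atz(K,T,*q,110))
print(atz(K,T,285+(429-295)/3,200+438/3,168))
E
```

```text
handle 793 (array([564.9, 117. ]), array([79.1,  9.9]), 88.08) z [107.4 109.1 110.4] mean [564.8 118.3 109. ] med [564.6 117.  106.7]
knob 1047 (array([559., -90.]), array([39.2, 38.7]), 51.07) z [162.7 167.2 168.4] mean [559.  -88.  166.8] med [558.7 -90.  164.7]
rim 2983 (array([564.8, 117. ]), array([171.3,  82.2]), 88.43) z [66.7 70.4 72.5] mean [557.2 127.8  70. ] med [565.  117.   69.9]
tube 1557 (array([539.8, 128.9]), array([98.9, 23.4]), 88.36) z [60.7 67.6 69.9] mean [541.7 133.9  66.7] med [539.5 129.1  63.3]
stopred 162 (array([ 557.5, -122. ]), array([14.8, 64.6]), 88.61) z [28.7 34.5 36.4] mean [ 541.1 -119.2   33.4] med [ 557.5 -121.3   32.5]
arm 917 (array([572.4, -90.7]), array([27.3, 58.3]), 88.18) z [112.2 116.2 122.3] mean [574.3 -87.1 116.4] med [572.4 -90.9 117.5]
cork 6292 (array([ 534.6, -323.7]), array([121.4, 200.4]), 85.71) z [5.8 7.4 8.9] mean [ 533.5 -315.1    7.4] med [ 535.3 -319.7    6.8]
rails 1114 (array([559.9, -50.1]), array([134.2,  66. ]), 88.51) z [21.9 23.4 25. ] mean [559.8 -50.6  23.4] med [559.7 -50.5  24. ]
chan 2897 (array([561.3, -57.5]), array([111.5,  59. ]), 89.3) z [10.1 11.6 23.8] mean [561.5 -56.5  13.3] med [560.8 -57.4  17.3]
215 [11.0, 10.6, 11.8, 11.0, 9.9]
223 [11.4, 9.5, 13.5, 10.1, 11.6]
231 [12.8, 9.9, 9.9, 10.6, 12.0]
239 [12.1, 13.0, 11.8, 11.0, 12.0]
247 [11.9, 10.3, 11.0, 12.2, 11.6]
255 [11.4, 11.1, 10.5, 15.2, 11.6]
263 [11.1, 11.9, 9.6, 18.5, 9.9]
271 [11.8, 11.0, 13.0, 23.5, 11.9]
279 [12.7, 12.6, 11.8, 24.9, 11.6]
287 [12.1, 12.8, 11.3, 23.0, 11.3]
295 [12.5, nan, 69.8, 23.6, 11.3]
[517.9  20.   24. ]
[ 514.1 -125.5   24. ]
[606.2  18.4  24. ]
[ 603.4 -122.1   24. ]
[566.2 156.1 110. ]
[565.   77.7 110. ]
[559.9 -89.1 168. ]
```

```bash
python3 -c "
from h import *
plan([565,117,190],88.4,8)"
```

```text
[[0.007,0.001,0.019,-0,0,0.1,0.085],[0.007,0.001,0.018,-0,0,0,0.085],[0.008,0.001,0.019,-0,0,0.1,0.085],[0.007,0.001,0.019,-0,0,0.1,0.085],[0.007,0.001,0.019,-0,0,0,0.085],[0.007,0.002,0.018,-0,0,0.1,0.085],[0.008,0.001,0.019,-0.1,0,0.1,0.085],[0.007,0.001,0.019,0,0,0,0.085]]
```

```bash
python3 -m handwheel '[[0.007,0.001,0.019,0,0,0.1,0.085],[0.007,0.001,0.019,0,0,0,0.085],[0.007,0.001,0.019,0,0,0.1,0.085],[0.007,0.001,0.019,0,0,0.1,0.085],[0.007,0.001,0.018,0,0,0,0.085],[0.007,0.002,0.019,0,0,0.1,0.085],[0.008,0.001,0.018,0,0,0.1,0.085],[0.007,0.001,0.019,0,0,0.1,0.085]]' >/dev/null
python3 -m handwheel '[[0,0,0,0,0,0,0.085],[0,0,0,0,0,0,0.085],[0,0,0,0,0,0,0.085]]' >/dev/null
python3 - <<'E'
from h import *
st(); p,d,K,T=snap("wrist","w2")
c=cloud("w2")
pc=np.linalg.inv(T)@np.array([565,117,110,1]); print("proj",K@pc[:3]/pc[2])
q=c.reshape(-1,3); q=q[(q[:,2]>102)&(q[:,2]<118)&(abs(q[:,0]-565)<20)&(abs(q[:,1]-117)<60)]
print(len(q),rect(q),q.mean(0),np.median(q[:,2]))
# stereo check: handle top-face ends by dark mask at w1/w2
z=(c[...,2]>104)&(c[...,2]<116)&(abs(c[...,0]-565)<20)&(abs(c[...,1]-117)<60); v,u=np.where(z); print(u.min(),u.max(),v.min(),v.max(),u.mean(),v.mean())
c1=cloud("w1"); z=(c1[...,2]>104)&(c1[...,2]<116)&(abs(c1[...,0]-565)<20)&(abs(c1[...,1]-117)<60); v1,u1=np.where(z)
K1,T1=load("w1")[1:]
print(tri([(K,T,u.mean(),v.min()),(K1,T1,u1.mean(),v1.min())]),tri([(K,T,u.mean(),v.max()),(K1,T1,u1.mean(),v1.max())]))
plan([565,117,99],88.4,9)
E
```

```text
t 3.32 p [566.15 115.72 191.63] rpy [179.93   0.01  88.31] f [0.63 0.59 0.57] gap 85.1 gf 0.0
proj [320.83 240.75   1.  ]
1634 (array([564.9, 117.7]), array([79.5, 10. ]), 88.48) [565.03 120.73 109.09] 109.1957493278435
313 328 180 291 320.7079754601227 234.2601226993865
[565.77 156.64 100.5 ] [564.06  77.76 107.8 ]
[[0,-0,0.01,0,-0,-0,0.085],[0,-0,0.011,0,-0,-0,0.085],[0,-0.001,0.01,0,-0,-0,0.085],[0,0,0.01,0.1,-0,-0,0.085],[0.001,-0,0.011,-0,-0,-0.1,0.085],[-0,-0,0.01,-0,-0,0,0.085],[-0,-0,0.01,0,-0,0,0.085],[-0,-0.001,0.011,0,-0,0,0.085]]
[[0,0,0.01,0,-0,0,0.085]]
```

View pics/w2.png

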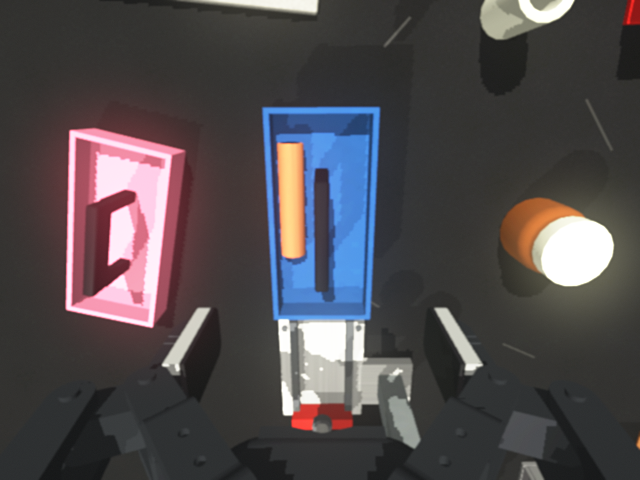

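The handle is at (321,230), midway between the jaws, with its top at about 109 mm. Next I descend and grip.

```bash
python3 -m handwheel '[[0,0,0.012,0,0,0,0.085],[0,0,0.012,0,0,0,0.085],[0,-0.001,0.012,0,0,0,0.085],[0.001,0,0.012,0,0,0,0.085],[0,0,0.012,0,0,0,0.085],[0,0,0.012,0,0,0,0.085],[0,0,0.012,0,0,0,0.085],[0,0,0.008,0,0,0,0.085]]' 70 >/dev/null
python3 -m handwheel '[[0,0,0,0,0,0,0.085],[0,0,0,0,0,0,0.03],[0,0,0,0,0,0,0.03],[0,0,0,0,0,0,0.03]]'
python3 -c "
from h import *
st()"
python3 -m handwheel '[[0,0,0,0,0,0,0.004],[0,0,0,0,0,0,0.004],[0,0,0,0,0,0,0.004],[0,0,0,0,0,0,0.004],[0,0,0,0,0,0,0.004],[0,0,0,0,0,0,0.004]]' 70
```

```text
time: 4.37
tool_pos: [565.7, 117.8, 99.4]
tcp_rot: [179.9, -0.0, 88.4]
ft_force: [0.4, 0.8, 0.7]
finger_gap: 51.0
grip_force: 0.0
t 4.37 p [565.68 117.81  99.37] rpy [179.9   -0.01  88.37] f [0.44 0.85 0.68] gap 51.0 gf 0.0
time: 4.87
tool_pos: [565.6, 117.7, 98.9]
tcp_rot: [179.9, -0.0, 88.4]
ft_force: [1.8, 0.3, 2.0]
finger_gap: 6.6
grip_force: 68.6
```

```bash
python3 -m handwheel '[[0,0,-0.002,0,0,0,0.004],[0,0,-0.003,0,0,0,0.004],[0,0,-0.004,0,0,0,0.004],[0,0,-0.005,0,0,0,0.004],[0,0,-0.006,0,0,0,0.004],[0,0,-0.006,0,0,0,0.004],[0,0,-0.003,0,0,0,0.004],[0,0,-0.001,0,0,0,0.004]]'
python3 - <<'E'
from h import *
snap("wrist","w3"); c=cloud("w3"); s=r.sense()
q=c.reshape(-1,3); m=(abs(q[:,0]-565)<55)&(abs(q[:,1]-117)<95)&(q[:,2]>94)&(q[:,2]<108); print(rect(q[m]),np.median(q[m][:,2]))
A=np.c_[q[m][:,:2]-[565,117],np.ones(m.sum())]; print(np.degrees(np.linalg.lstsq(A,q[m][:,2],rcond=None)[0]))
E
```

```text
time: 5.53
tool_pos: [565.6, 117.8, 129.6]
tcp_rot: [179.9, -0.0, 88.4]
ft_force: [1.2, -0.7, -3.8]
finger_gap: 6.5
grip_force: 68.4
(array([565.2, 116.9]), array([171.9,  82.5]), 88.45) 100.37166923511066
[1.69540634e+00 5.61672343e-01 5.72762263e+03]
```

View pics/w3.png

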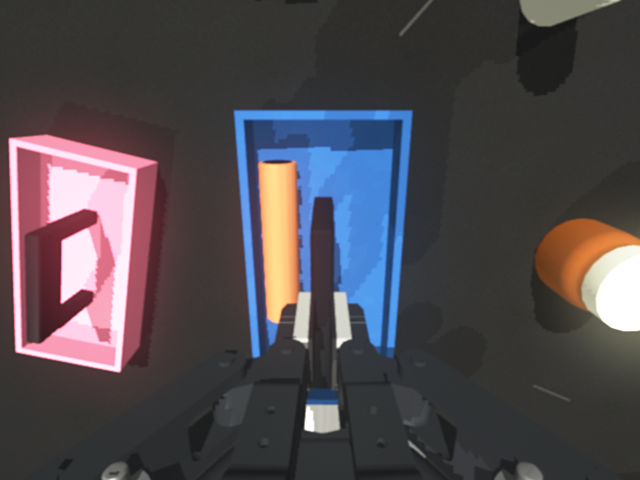

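The tray is off, level, with the tube in it. I'll raise it clear of the gauge.

```bash
python3 -m handwheel '[[0,0,-0.004,0,0,0,0.004],[0,0,-0.008,0,0,0,0.004],[0,0,-0.012,0,0,0,0.004],[0,0,-0.014,0,0,0,0.004],[0,0,-0.016,0,0,0,0.004],[0,0,-0.016,0,0,0,0.004],[0,0,-0.016,0,0,0,0.004],[0,0,-0.016,0,0,0,0.004]]' >/dev/null
python3 -m handwheel '[[0,0,-0.014,0,0,0,0.004],[0,0,-0.012,0,0,0,0.004],[0,0,-0.008,0,0,0,0.004],[0,0,-0.004,0,0,0,0.004],[0,0,0,0,0,0,0.004],[0,0,0,0,0,0,0.004]]'
python3 -c "
from h import *
st();plan([535.3,-324.7,269],-4.3,48,0.004,True)"
```

```text
time: 6.75
tool_pos: [564.7, 117.7, 267.9]
tcp_rot: [-180.0, 0.0, 88.4]
ft_force: [-0.0, 0.5, -4.9]
finger_gap: 6.8
grip_force: 68.5
t 6.75 p [564.73 117.71 267.86] rpy [-179.97    0.     88.37] f [-0.03  0.46 -4.9 ] gap 6.8 gf 68.5
[[-0.001,-0,-0,-0,0,0.1,0.004],[-0.001,-0,-0,-0,0,0.4,0.004],[-0.003,-0,-0,-0,0,0.5,0.004],[-0.004,-0,-0,-0,0,0.8,0.004],[-0.004,-0,-0,-0,0,1,0.004],[-0.006,-0,-0,-0,0,1.2,0.004],[-0.007,0,-0,-0,0,1.3,0.004],[-0.007,0,-0,-0,0,1.6,0.004]]
[[-0.008,0.001,-0,-0,0,1.7,0.004],[-0.009,0.001,-0,-0,0,1.8,0.004],[-0.009,0.001,-0,-0,0,2,0.004],[-0.01,0.002,-0,-0,0,2.1,0.004],[-0.01,0.002,-0,-0,0,2.2,0.004],[-0.011,0.003,-0,-0,0,2.4,0.004],[-0.011,0.004,-0,-0,0,2.4,0.004],[-0.012,0.004,-0,-0,0,2.5,0.004]]
[[-0.011,0.004,-0,-0,0,2.6,0.004],[-0.012,0.006,-0,-0,0,2.7,0.004],[-0.012,0.006,-0,-0,0,2.8,0.004],[-0.011,0.006,-0,-0,0,2.8,0.004],[-0.012,0.008,-0,-0,0,2.8,0.004],[-0.011,0.008,-0,-0,0,2.9,0.004],[-0.011,0.008,-0.001,-0,0,2.8,0.004],[-0.01,0.009,0,-0,0,2.9,0.004]]
[[-0.01,0.01,0,-0,0,2.9,0.004],[-0.01,0.01,0,-0,0,2.9,0.004],[-0.008,0.01,0,-0,0,2.9,0.004],[-0.008,0.011,0,-0,0,2.8,0.004],[-0.008,0.011,0,-0,0,2.8,0.004],[-0.007,0.012,0,-0,0,2.7,0.004],[-0.006,0.011,0,-0,0,2.7,0.004],[-0.006,0.011,0,-0,0,2.6,0.004]]
[[-0.004,0.011,0,-0,0,2.6,0.004],[-0.005,0.011,0,-0,0,2.4,0.004],[-0.003,0.011,0,-0,0,2.4,0.004],[-0.003,0.01,0,-0,0,2.2,0.004],[-0.003,0.01,0,0,0,2.1,0.004],[-0.002,0.009,0,0,0,2,0.004],[-0.001,0.009,-0,0,0,1.8,0.004],[-0.001,0.008,-0,0,0,1.7,0.004]]
[[-0.001,0.007,-0,0,0,1.5,0.004],[-0.001,0.006,-0,0,0,1.4,0.004],[0,0.006,-0,0,0,1.2,0.004],[-0,0.005,-0,0,0,0.9,0.004],[-0,0.003,-0,0,0,0.8,0.004],[-0,0.003,-0,0,0,0.6,0.004],[-0,0.002,-0,0,0,0.4,0.004],[-0,0,-0,0,0,0.1,0.004]]
```

```bash
python3 -m handwheel '[[-0.001,0,0,0,0,0.1,0.004],[-0.001,0,0,0,0,0.4,0.004],[-0.003,0,0,0,0,0.5,0.004],[-0.004,0,0,0,0,0.8,0.004],[-0.004,0,0,0,0,1,0.004],[-0.006,0,0,0,0,1.2,0.004],[-0.007,0,0,0,0,1.3,0.004],[-0.007,0,0,0,0,1.6,0.004]]' >/dev/null
python3 -m handwheel '[[-0.008,0.001,0,0,0,1.7,0.004],[-0.009,0.001,0,0,0,1.8,0.004],[-0.009,0.001,0,0,0,2,0.004],[-0.01,0.002,0,0,0,2.1,0.004],[-0.01,0.002,0,0,0,2.2,0.004],[-0.011,0.003,0,0,0,2.4,0.004],[-0.011,0.004,0,0,0,2.4,0.004],[-0.012,0.004,0,0,0,2.5,0.004]]' >/dev/null
python3 -m handwheel '[[-0.011,0.004,0,0,0,2.6,0.004],[-0.012,0.006,0,0,0,2.7,0.004],[-0.012,0.006,0,0,0,2.8,0.004],[-0.011,0.006,0,0,0,2.8,0.004],[-0.012,0.008,0,0,0,2.8,0.004],[-0.011,0.008,0,0,0,2.9,0.004],[-0.011,0.008,0,0,0,2.8,0.004],[-0.01,0.009,0,0,0,2.9,0.004]]'
python3 -m handwheel '[[-0.01,0.01,0,0,0,2.9,0.004],[-0.01,0.01,0,0,0,2.9,0.004],[-0.008,0.01,0,0,0,2.9,0.004],[-0.008,0.011,0,0,0,2.8,0.004],[-0.008,0.011,0,0,0,2.8,0.004],[-0.007,0.012,0,0,0,2.7,0.004],[-0.006,0.011,0,0,0,2.7,0.004],[-0.006,0.011,0,0,0,2.6,0.004]]' >/dev/null
python3 -m handwheel '[[-0.004,0.011,0,0,0,2.6,0.004],[-0.005,0.011,0,0,0,2.4,0.004],[-0.003,0.011,0,0,0,2.4,0.004],[-0.003,0.01,0,0,0,2.2,0.004],[-0.003,0.01,0,0,0,2.1,0.004],[-0.002,0.009,0,0,0,2,0.004],[-0.001,0.009,0,0,0,1.8,0.004],[-0.001,0.008,0,0,0,1.7,0.004]]' >/dev/null
python3 -m handwheel '[[-0.001,0.007,0,0,0,1.5,0.004],[-0.001,0.006,0,0,0,1.4,0.004],[0,0.006,0,0,0,1.2,0.004],[0,0.005,0,0,0,0.9,0.004],[0,0.003,0,0,0,0.8,0.004],[0,0.003,0,0,0,0.6,0.004],[0,0.002,0,0,0,0.4,0.004],[0,0,0,0,0,0.1,0.004]]'
python3 - <<'E'
from h import *
st(); plan([535.3,-324.7,90],-4.3,16,0.004,True)
snap("top","top1"); snap("wrist","w4"); c=cloud("w4").reshape(-1,3); m=(abs(c[:,0]-535)<110)&(abs(c[:,1]+325)<60)
q=c[m]; z=q[:,2]; print(rect(q[(z>234)&(z<245)]), np.histogram(z,bins=range(0,290,10))[0])
E
```

```text
time: 8.75
tool_pos: [549.8, -104.7, 268.3]
tcp_rot: [-180.0, 0.0, 41.8]
ft_force: [0.8, 0.1, -3.9]
finger_gap: 7.1
grip_force: 68.5
time: 10.75
tool_pos: [535.7, -324.6, 268.3]
tcp_rot: [180.0, 0.0, -4.4]
ft_force: [0.3, -0.1, -4.8]
finger_gap: 7.1
grip_force: 68.5
t 10.75 p [ 535.71 -324.59  268.27] rpy [180.     0.    -4.36] f [ 0.29 -0.1  -4.79] gap 7.1 gf 68.5
[[-0,0,0.002,0,0,-0,0.004],[-0,0,0.006,0,0,-0,0.004],[-0,0,0.008,0,0,-0,0.004],[-0,0,0.012,0,0,-0,0.004],[-0,0,0.013,0,0,-0,0.004],[-0,0,0.015,0,0,-0,0.004],[-0,0,0.017,0,0,-0,0.004],[-0,0,0.016,0,0,-0,0.004]]
[[-0,0,0.017,0,0,-0,0.004],[-0,0,0.016,0,0,-0,0.004],[-0,0,0.015,0,0,-0,0.004],[-0,0,0.013,0,0,-0.1,0.004],[-0,0,0.012,0,0,0,0.004],[-0,0,0.009,0,0,0,0.004],[-0,0,0.005,0,0,0,0.004],[-0,0,0.002,0,0,0,0.004]]
(array([ 533.8, -324.1]), array([ 82.6, 172. ]), 85.62) [ 1847     1     0     0     0     0     0     0     0     0     0     0
     0     0     0     0     0     0     0     0     0 16247  2709  8303
  5008   136   145  3202]
```

```bash
python3 -m handwheel '[[0,0,0.002,0,0,0,0.004],[0,0,0.006,0,0,0,0.004],[0,0,0.008,0,0,0,0.004],[0,0,0.012,0,0,0,0.004],[0,0,0.013,0,0,0,0.004],[0,0,0.015,0,0,0,0.004],[0,0,0.017,0,0,0,0.004],[0,0,0.016,0,0,0,0.004]]' >/dev/null
python3 -m handwheel '[[0,0,0.017,0,0,0,0.004],[0,0,0.016,0,0,0,0.004],[0,0,0.015,0,0,0,0.004],[0,0,0.013,0,0,0,0.004],[0,0,0.012,0,0,0,0.004],[0,0,0.009,0,0,0,0.004],[0,0,0.007,0,0,0,0.004],[0,0,0.003,0,0,0,0.004]]'
python3 -m handwheel '[[0,0,0.002,0,0,0,0.004],[0,0,0.002,0,0,0,0.004],[0,0,0.002,0,0,0,0.004],[0,0,0.002,0,0,0,0.004],[0,0,0.002,0,0,0,0.004],[0,0,0.001,0,0,0,0.004],[0,0,0.001,0,0,0,0.004]]'
python3 -m handwheel '[[0,0,0.001,0,0,0,0.004],[0,0,0.001,0,0,0,0.004],[0,0,0,0,0,0,0.004]]'
```

```text
time: 12.18
tool_pos: [535.3, -324.0, 85.9]
tcp_rot: [-180.0, 0.1, -4.3]
ft_force: [-0.3, -0.4, -4.3]
finger_gap: 6.4
grip_force: 68.5
time: 12.77
tool_pos: [535.7, -324.4, 75.3]
tcp_rot: [180.0, -0.0, -4.3]
ft_force: [-0.0, 0.2, -4.4]
finger_gap: 6.7
grip_force: 68.5
time: 13.02
tool_pos: [535.6, -324.3, 73.1]
tcp_rot: [-180.0, 0.0, -4.3]
ft_force: [0.1, 0.0, -4.0]
finger_gap: 6.7
grip_force: 68.5
```

```bash
python3 -m handwheel '[[0,0,0.001,0,0,0,0.004],[0,0,0.001,0,0,0,0.004],[0,0,0.0005,0,0,0,0.004],[0,0,0,0,0,0,0.004]]'
python3 -m handwheel '[[0,0,0.0005,0,0,0,0.004],[0,0,0.0005,0,0,0,0.004],[0,0,0,0,0,0,0.004]]'
python3 -m handwheel '[[0,0,0.0005,0,0,0,0.004],[0,0,0,0,0,0,0.004]]'
```

```text
time: 13.35
tool_pos: [535.6, -324.3, 70.6]
tcp_rot: [-180.0, 0.0, -4.3]
ft_force: [-0.2, -0.2, -4.5]
finger_gap: 6.6
grip_force: 68.5
time: 13.6
tool_pos: [535.7, -324.3, 69.7]
tcp_rot: [-180.0, 0.0, -4.3]
ft_force: [0.3, 0.2, -4.8]
finger_gap: 6.3
grip_force: 68.5
time: 13.77
tool_pos: [535.8, -324.4, 69.3]
tcp_rot: [180.0, -0.0, -4.3]
ft_force: [-0.0, 0.5, -4.2]
finger_gap: 6.6
grip_force: 68.5
```

```bash
python3 -m handwheel '[[0,0,0.0005,0,0,0,0.004],[0,0,0,0,0,0,0.004]]'
python3 -m handwheel '[[0,0,0.0005,0,0,0,0.004],[0,0,0,0,0,0,0.004]]'
```

```text
time: 13.93
tool_pos: [535.8, -324.7, 69.1]
tcp_rot: [180.0, -0.0, -4.3]
ft_force: [-1.2, -0.1, -1.4]
finger_gap: 6.6
grip_force: 68.8
time: 14.1
tool_pos: [535.8, -325.0, 68.9]
tcp_rot: [179.9, -0.0, -4.3]
ft_force: [-1.5, -2.5, 1.1]
finger_gap: 7.0
grip_force: 69.1
```

```bash
python3 -m handwheel '[[0,0,0,0,0,0,0.015],[0,0,0,0,0,0,0.02],[0,0,0,0,0,0,0.04],[0,0,0,0,0,0,0.06],[0,0,0,0,0,0,0.06],[0,0,0,0,0,0,0.06]]'
python3 -m handwheel '[[0,0,-0.006,0,0,0,0.06],[0,0,-0.012,0,0,0,0.06],[0,0,-0.02,0,0,0,0.06],[0,0,-0.025,0,0,0,0.06],[0,0,-0.03,0,0,0,0.06],[0,0,-0.03,0,0,0,0.06],[0,0,-0.03,0,0,0,0.06],[0,0,-0.03,0,0,0,0.06]]'
python3 - <<'E'
from h import *
snap("top","top2"); snap("wrist","w5"); c=cloud("w5").reshape(-1,3); m=(abs(c[:,0]-535)<120)&(abs(c[:,1]+325)<75)
q=c[m]; z=q[:,2]; print("rim",rect(q[(z>36)&(z<46)]),"cork",rect(q[(z>5)&(z<12)]),"handle",rect(q[(z>74)&(z<86)]))
t=cloud("top2"); q=t[225:300,225:330].reshape(-1,3); print(np.nanmedian(q[:,2]))
E
```

```text
time: 14.6
tool_pos: [535.9, -324.3, 68.3]
tcp_rot: [-180.0, -0.0, -4.3]
ft_force: [0.2, -1.0, -0.4]
finger_gap: 59.8
grip_force: 0.0
time: 15.27
tool_pos: [535.7, -324.3, 254.4]
tcp_rot: [180.0, -0.1, -4.3]
ft_force: [0.2, -1.0, -1.0]
finger_gap: 60.0
grip_force: 0.0
rim (array([ 534.1, -324.3]), array([ 82.1, 171. ]), 85.64) cork (array([ 535.8, -324.4]), array([119.9, 199.4]), 85.83) handle (array([ 535.1, -324.7]), array([ 9.7, 79.2]), 85.31)
2.7987813763029408
```

Run:
```python
import cv2,numpy as np
a=cv2.resize(cv2.imread("pics/top2.png")[210:350,220:500],None,fx=2.8,fy=2.8,interpolation=cv2.INTER_CUBIC); cv2.imwrite("pics/top2c.png",a)
```

```text
(no output)
```

View pics/top2c.png

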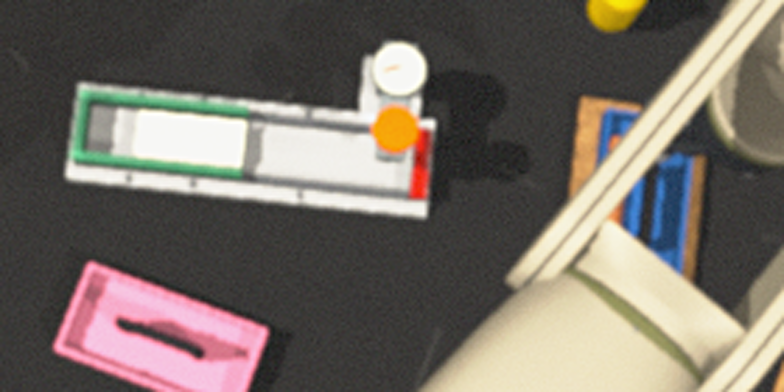

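The tray sits centred on the cork, with the bar uncovered in the green tray (crop 133–248, 110–170). I'll go back over the tray with the fingers closed and look.

```bash
python3 -c "
from h import *
plan([566,125,270],88.4,24,0)"
```

```text
[[-0,-0.019,-0.001,0,-0,-3.9,0],[0.001,-0.019,-0,0.1,-0,-3.8,0],[0.002,-0.018,-0.001,-0,-0,-3.9,0],[0.004,-0.019,-0,0,-0,-3.9,0],[0.004,-0.018,-0.001,0.1,-0,-3.8,0],[0.006,-0.018,0,0,-0,-3.9,0],[0.007,-0.017,-0,0,-0,-3.8,0],[0.009,-0.017,-0.001,0.1,-0.1,-3.9,0]]
[[0.009,-0.017,-0,0,0,-3.9,0],[0.011,-0.015,-0.001,0,0,-3.8,0],[0.011,-0.015,-0,0.1,0,-3.9,0],[0.013,-0.014,-0.001,-0,0,-3.9,0],[0.013,-0.013,-0,0,0,-3.8,0],[0.015,-0.013,-0,0.1,0,-3.9,0],[0.015,-0.011,-0.001,-0,-0,-3.9,0],[0.015,-0.01,-0,0,-0,-3.8,0]]
[[0.017,-0.009,-0.001,0.1,-0,-3.9,0],[0.017,-0.008,-0,-0,-0,-3.8,0],[0.018,-0.007,-0,0,-0,-3.9,0],[0.018,-0.006,-0.001,0.1,-0,-3.9,0],[0.018,-0.004,-0,-0,-0.1,-3.8,0],[0.018,-0.003,-0.001,0,0,-3.9,0],[0.019,-0.002,-0,0.1,0,-3.9,0],[0.019,-0.001,-0,-0,0,-3.8,0]]
```

```bash
python3 -m handwheel '[[0,-0.019,-0.001,0,0,-3.9,0],[0.001,-0.019,0,0,0,-3.8,0],[0.002,-0.018,-0.001,0,0,-3.9,0],[0.004,-0.019,0,0,0,-3.9,0],[0.004,-0.018,-0.001,0,0,-3.8,0],[0.006,-0.018,0,0,0,-3.9,0],[0.007,-0.017,0,0,0,-3.8,0],[0.009,-0.017,-0.001,0,0,-3.9,0]]' >/dev/null
python3 -m handwheel '[[0.009,-0.017,0,0,0,-3.9,0],[0.011,-0.015,-0.001,0,0,-3.8,0],[0.011,-0.015,0,0,0,-3.9,0],[0.013,-0.014,-0.001,0,0,-3.9,0],[0.013,-0.013,0,0,0,-3.8,0],[0.015,-0.013,0,0,0,-3.9,0],[0.015,-0.011,-0.001,0,0,-3.9,0],[0.015,-0.01,0,0,0,-3.8,0]]' >/dev/null
python3 -m handwheel '[[0.017,-0.009,-0.001,0,0,-3.9,0],[0.017,-0.008,0,0,0,-3.8,0],[0.018,-0.007,0,0,0,-3.9,0],[0.018,-0.006,-0.001,0,0,-3.9,0],[0.018,-0.004,0,0,0,-3.8,0],[0.018,-0.003,-0.001,0,0,-3.9,0],[0.019,-0.002,0,0,0,-3.9,0],[0.019,-0.001,0,0,0,-3.8,0]]' >/dev/null
python3 -m handwheel '[[0,0,0,0,0,0,0],[0,0,0,0,0,0,0]]'
python3 - <<'E'
from h import *
np.set_printoptions(precision=1,suppress=True)
snap("wrist","w6"); c=cloud("w6").reshape(-1,3); snap("top","top3"); c2=cloud("top3").reshape(-1,3)
o=np.array([562.5,35]); ey=np.array([np.sin(np.radians(1.6)),np.cos(np.radians(1.6))]); ex=np.array([ey[1],-ey[0]])
for cc in (c,c2):
  J=np.c_[(cc[:,:2]-o)@ex,(cc[:,:2]-o)@ey,cc[:,2]]
  m=(abs(J[:,0])<23)&(J[:,1]>-20)&(J[:,1]<150); h,e=np.histogram(J[m&(J[:,2]>32)&(J[:,2]<40),1],bins=range(-20,151,4)); print(h)
  q=cc[m&(J[:,2]>32)&(J[:,2]<40)]; print("bar",rect(q),(rect(q)[0]-o)@ey,(rect(q)[0]-o)@ex,np.median(q[:,2]))
  m=(abs(J[:,0])<50)&(J[:,1]>-20)&(J[:,1]<180)&(J[:,2]>42)&(J[:,2]<50); q=cc[m]; print("green",rect(q),J[m].min(0),J[m].max(0))
  # fingers
s=r.sense(); m=(abs(c[:,0]-s["tool_pos"][0])<30)&(abs(c[:,1]-s["tool_pos"][1])<40)&(c[:,2]>150); print("tip z",np.percentile(c[m][:,2],[0,1,50]) , s["tool_pos"])
E
```

```text
time: 17.53
tool_pos: [563.1, 127.5, 261.7]
tcp_rot: [180.0, 0.0, 88.4]
ft_force: [-0.1, 0.2, 0.3]
finger_gap: -0.4
grip_force: 0.0
[  0   0   0   0   0   0  75 132 126 129 123 136 129 124 142 122 139 136
 135 136 143 133 151 137 155 153 136 160 160 139 156  72   0   0   0   0
   0   0   0   0   0   0]
bar (array([562.7,  90.2]), array([100.3,  43.3]), 88.44) 55.18406267797228 -1.341352434532886 35.35756403780351
green (array([563.8, 116.5]), array([155.4,  66.1]), 88.64) [-34.2   3.9  42.1] [ 32.2 159.1  48.1]
[ 0  0  0  0  0  0 11 17 23 18 20 23 23 19 23 18 19 18 14  2  0  0  0  0
  0  0  0  0  2 16 19  9  0  0  0  0  0  0  0  0  0  0]
bar (array([563.5,  90.8]), array([99.9, 43.8]), 88.2) 55.80616605797534 -0.5584173257347891 35.997663123627376
green (array([564.7, 117.7]), array([154.4,  67.8]), 88.45) [-34.    5.6  42. ] [ 33.9 160.   50. ]
tip z [271.1 277.8 333.7] [563.2 126.3 261.6]
```

View pics/w6.png

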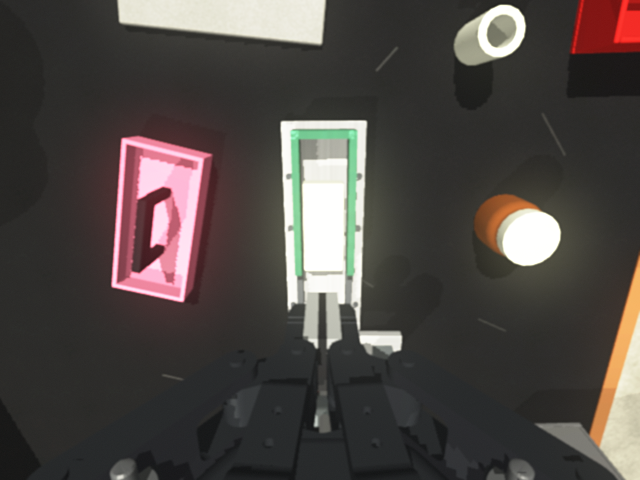

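Bar centre is at jig y = 55, with its +y end at 105 (pixel rows ~180–272). The gap behind it runs from 105 to 152, so I'll put the fingers in at about 129.

```bash
python3 -c "
from h import *
plan([565.7,164,80],88.4,8,0)"
```

```text
[[0.005,0,0.023,0,0,-0,0],[0.004,0,0.022,0,0,-0,0],[0.005,0,0.023,0,0,-0,0],[0.005,0.001,0.023,0,0,-0.1,0],[0.005,-0,0.022,0,0,0,0],[0.004,-0,0.023,0,0,0,0],[0.005,0,0.023,0,0,0,0],[0.005,0,0.023,0,0,-0,0]]
```

```bash
python3 -m handwheel '[[0.009,0,0.023,0,0,0,0],[0.009,0,0.022,0,0,0,0],[0.01,0.001,0.023,0,0,0,0],[0.01,0.001,0.023,0,0,0,0],[0,0,0.022,0,0,0,0],[0,0,0.023,0,0,0,0],[0,0,0.023,0,0,0,0],[0,0,0.023,0,0,0,0]]' >/dev/null
python3 -m handwheel '[[0,0,0,0,0,0,0],[0,0,0,0,0,0,0]]'
python3 -c "
from h import *
plan([565.7,164,38],88.4,6,0)"
```

```text
time: 18.47
tool_pos: [565.2, 163.6, 78.2]
tcp_rot: [-179.8, 0.1, 88.3]
ft_force: [0.1, -0.0, 0.5]
finger_gap: 0.2
grip_force: 0.0
[[0,0,0.007,-0,0,-0,0],[0,0,0.006,-0.1,0,-0,0],[0,0,0.007,0,0,-0.1,0],[0,0,0.007,-0,0,0,0],[0,0,0.006,-0.1,0,-0,0],[0,0.001,0.007,0,0.1,-0,0]]
```

```bash
python3 -m handwheel '[[0,0,0.007,0,0,0,0],[0,0,0.007,0,0,0,0],[0,0,0.007,0,0,0,0],[0,0,0.007,0,0,0,0],[0,0,0.006,0,0,0,0],[0,0,0.004,0,0,0,0],[0,0,0.001,0,0,0,0],[0,0,0,0,0,0,0]]'
python3 -m handwheel '[[-0.004,0,0,0,0,0,0],[-0.003,0,0,0,0,0,0],[-0.003,0,0,0,0,0,0],[-0.002,0,0,0,0,0,0],[-0.002,0,0,0,0,0,0],[-0.002,0,0,0,0,0,0]]'
```

```text
time: 19.13
tool_pos: [565.9, 164.8, 39.7]
tcp_rot: [-179.9, 0.0, 88.4]
ft_force: [-0.2, 0.6, -0.2]
finger_gap: -0.2
grip_force: 0.0
time: 19.63
tool_pos: [566.0, 148.5, 40.5]
tcp_rot: [180.0, -0.0, 88.4]
ft_force: [-0.7, 0.4, 0.5]
finger_gap: 0.2
grip_force: 0.0
```

```bash
python3 -m handwheel '[[-0.003,0,0.001,0,0,0,0],[-0.004,0,0.001,0,0,0,0],[-0.006,0,0,0,0,0,0],[-0.006,0,0,0,0,0,0],[-0.006,0,0,0,0,0,0],[-0.006,0,0,0,0,0,0],[-0.006,0,0,0,0,0,0],[-0.006,0,0,0,0,0,0]]'
python3 -m handwheel '[[-0.007,0,0,0,0,0,0],[-0.007,0,0,0,0,0,0],[-0.007,0,0,0,0,0,0],[-0.007,0,0,0,0,0,0],[-0.007,0,0,0,0,0,0],[-0.007,0,0,0,0,0,0],[-0.006,0,0,0,0,0,0],[-0.006,0,0,0,0,0,0]]'
python3 -m handwheel '[[0,0,0,0,0,0,0],[0,0,0,0,0,0,0]]'
python3 - <<'E'
from h import *
np.set_printoptions(precision=1,suppress=True)
snap("top","top4"); cc=cloud("top4").reshape(-1,3)
o=np.array([562.3,35]); ey=np.array([np.sin(np.radians(1.6)),np.cos(np.radians(1.6))]); ex=np.array([ey[1],-ey[0]])
J=np.c_[(cc[:,:2]-o)@ex,(cc[:,:2]-o)@ey,cc[:,2]]
m=(abs(J[:,0])<23)&(J[:,1]>-145)&(J[:,1]<150)&(J[:,2]>32)&(J[:,2]<40); h,e=np.histogram(J[m,1],bins=range(-150,151,6)); print(h); print(rect(J[m]))
E
```

```text
time: 20.3
tool_pos: [564.7, 105.1, 38.4]
tcp_rot: [180.0, -0.0, 88.4]
ft_force: [0.8, 0.0, 0.3]
finger_gap: -0.2
grip_force: 0.0
time: 20.97
tool_pos: [563.1, 51.2, 38.3]
tcp_rot: [180.0, -0.0, 88.4]
ft_force: [0.1, -0.1, -0.9]
finger_gap: -0.0
grip_force: 0.0
time: 21.13
tool_pos: [563.1, 51.5, 38.3]
tcp_rot: [180.0, -0.0, 88.3]
ft_force: [0.0, -0.2, 0.9]
finger_gap: -0.2
grip_force: 0.0
[ 0  0  0  0  0  0  0  0  0  0  0  0  0  0  0  0  0  0  0  0  0  0  0  0
  0  2  7  0  0  0  0 13 10 16 21 20 25 35 34 27 30 31  0  0  0  0  0  0
  0  0]
(array([-0.5, 53.2]), array([95.9, 43.9]), 89.52)
```

Run:
```python
from h import *
p,d,K,T=snap("wrist","w7"); p2,_,_,_=snap("scene","scene1"); t=cv2.imread("pics/top4.png")
a=cv2.resize(p,(400,300),interpolation=cv2.INTER_AREA)
b=cv2.resize(p2[190:320,260:420],(400,325)); e=cv2.resize(t[215:315,230:390],(400,250)); f=cv2.resize(p[60:260,240:410],(400,470))
c=np.zeros((600,800,3),np.uint8); c[:250,:400]=e; c[250:575,:400]=b; c[:470,400:]=f
cv2.imwrite("pics/mix.png",c)
```

```text
(no output)
```

View pics/mix.png

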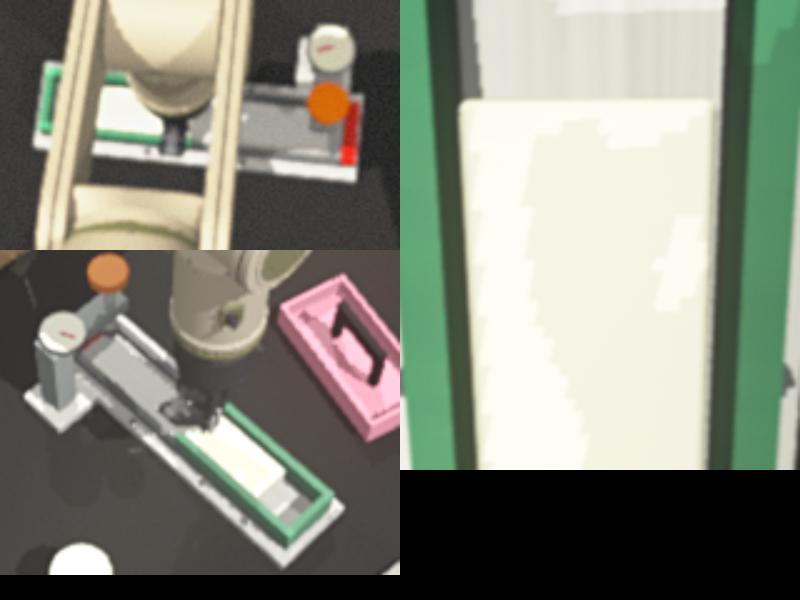

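Run:
```python
from h import *
np.set_printoptions(precision=1,suppress=True)
Tc=np.array(r.calibration("wrist")["tool_from_camera"]); 
for n in ("w3","w6","w7"):
    d,K,T=load(n); c=cloud(n); W=T@np.linalg.inv(Tc); q=(c-W[:3,3])@W[:3,:3]
    print(n,W[:3,3])
    for u in (300,310,316,323,330,336,346):
        print(u,[(v,*[round(float(x)) for x in q[v,u]]) for v in range(280,340,8) if d[v,u]>0])
```

```text
w3 [565.6 117.8 129.6]
300 [(280, -13, -14, 50), (288, -18, -14, 50), (296, 12, -10, -15), (304, 11, -9, -20), (312, 11, -9, -26), (320, 12, -9, -33), (328, 11, -8, -37), (336, 11, -8, -42)]
310 [(280, 16, -6, -9), (288, 12, -6, -8), (296, 11, -6, -14), (304, 11, -5, -20), (312, 12, -5, -27), (320, 12, -5, -33), (328, 11, -5, -37), (336, 11, -5, -42)]
316 [(280, 16, -3, -9), (288, 13, -3, -10), (296, 10, -3, -11), (304, 5, -3, -10), (312, 2, -3, -10), (320, -3, -3, -10), (328, -6, -3, -11), (336, -10, -3, -11)]
323 [(280, 18, 0, -12), (288, 14, 0, -11), (296, 9, 0, -10), (304, 5, 0, -10), (312, 2, 0, -11), (320, -2, 0, -11), (328, -6, 0, -11), (336, -11, 0, -11)]
330 [(280, 17, 3, -11), (288, 13, 3, -10), (296, 11, 3, -14), (304, 12, 3, -21), (312, 8, 3, -22), (320, 5, 3, -23), (328, 3, 3, -25), (336, -1, 3, -25)]
336 [(280, -12, 8, 49), (288, -18, 8, 50), (296, 11, 5, -14), (304, 11, 5, -21), (312, 11, 5, -26), (320, 11, 5, -32), (328, 11, 4, -38), (336, 11, 4, -43)]
346 [(280, -12, 14, 48), (288, -18, 14, 49), (296, -23, 14, 49), (304, 12, 9, -22), (312, 11, 9, -26), (320, 11, 8, -
[... 1625 characters left out ...]
4, 12, -3, -21), (312, 11, -3, -26), (320, 11, -3, -32), (328, 11, -3, -37), (336, 11, -3, -42)]
323 [(280, 11, 0, 2), (288, 6, 0, 3), (296, 11, 0, -13), (304, 12, 0, -21), (312, 12, 0, -27), (320, 12, 0, -33), (328, 11, 0, -37), (336, 11, 0, -43)]
330 [(280, 11, 3, 2), (288, 6, 3, 3), (296, 12, 3, -15), (304, 11, 3, -20), (312, 11, 3, -27), (320, 12, 2, -33), (328, 12, 2, -38), (336, 11, 2, -43)]
336 [(280, 10, 6, 3), (288, 7, 6, 3), (296, 12, 5, -15), (304, 12, 5, -21), (312, 11, 5, -27), (320, 11, 5, -32), (328, 11, 4, -37), (336, 12, 4, -43)]
346 [(280, 10, 11, 3), (288, 7, 11, 2), (296, 2, 11, 4), (304, 7, 10, -12), (312, 8, 9, -21), (320, 8, 9, -26), (328, 7, 9, -31), (336, 8, 8, -37)]
```

The fingers passed over the bar. Wrist depth puts the real fingertips about 10 mm behind the reported TCP, not 19 mm ahead of it, so I'll go back behind the bar and work about 29 mm lower.

```bash
python3 -m handwheel '[[0,0,-0.015,0,0,0,0],[0.012,0,-0.005,0,0,0,0],[0.02,0,0,0,0,0,0],[0.022,0,0,0,0,0,0],[0.022,0,0,0,0,0,0],[0.02,0,0,0,0,0,0],[0.012,0,0,0,0,0,0],[0.005,0,0,0,0,0,0]]' >/dev/null
python3 -m handwheel '[[0,0,0.015,0,0,0,0],[0,0,0.008,0,0,0,0],[0,0,0,0,0,0,0]]'
python3 -c "
from h import *
plan([565.7,164,9],88.4,8,0)"
```

```text
time: 22.2
tool_pos: [564.4, 164.1, 32.7]
tcp_rot: [-179.8, 0.1, 88.4]
ft_force: [0.5, 0.1, -1.0]
finger_gap: -0.0
grip_force: 0.0
[[-0,0,0.003,-0,0,-0,0],[-0,0,0.003,-0.1,0,-0,0],[-0,0.001,0.003,0,0,-0,0],[-0,-0,0.003,-0,0,-0,0],[-0,-0,0.003,-0,0,-0,0],[-0,0,0.003,-0.1,0.1,-0,0],[-0,0,0.003,-0,-0,-0,0],[-0,0,0.003,-0,-0,-0,0]]
```

```bash
python3 -m handwheel '[[0,0,0.003,0,0,0,0],[0,0.001,0.003,0,0,0,0],[0,0,0.003,0,0,0,0],[0,0,0.003,0,0,0,0],[0,0,0.003,0,0,0,0],[0,0,0.003,0,0,0,0],[0,0,0.002,0,0,0,0],[0,0,0,0,0,0,0]]'
python3 -m handwheel '[[0,0,0.001,0,0,0,0],[0,0,0.001,0,0,0,0],[-0.003,0,0,0,0,0,0],[-0.004,0,0,0,0,0,0],[-0.003,0,0,0,0,0,0],[-0.003,0,0,0,0,0,0],[-0.003,0,0,0,0,0,0],[-0.003,0,0,0,0,0,0]]'
python3 -c "
from h import *
st()"
```

```text
time: 22.87
tool_pos: [566.9, 164.6, 14.6]
tcp_rot: [-179.9, 0.0, 88.4]
ft_force: [0.2, -0.4, 0.2]
finger_gap: 0.0
grip_force: 0.0
time: 23.53
tool_pos: [566.9, 145.5, 13.4]
tcp_rot: [180.0, -0.0, 88.4]
ft_force: [-0.1, 1.9, 0.0]
finger_gap: -0.0
grip_force: 0.7
t 23.53 p [566.89 145.55  13.41] rpy [179.99  -0.02  88.36] f [-0.1   1.92  0.04] gap -0.0 gf 0.7
```

Contact with the bar shows as 1.9 N. Now I'll push it along the channel.

```bash
python3 -m handwheel '[[-0.004,0,0,0,0,0,0],[-0.005,0,0,0,0,0,0],[-0.006,0,0,0,0,0,0],[-0.007,0,0,0,0,0,0],[-0.007,0,0,0,0,0,0],[-0.007,0,0,0,0,0,0],[-0.007,0,0,0,0,0,0],[-0.007,0,0,0,0,0,0]]'
python3 -m handwheel '[[-0.007,0,0,0,0,0,0],[-0.007,0,0,0,0,0,0],[-0.007,0,0,0,0,0,0],[-0.007,0,0,0,0,0,0],[-0.007,0,0,0,0,0,0],[-0.007,0,0,0,0,0,0],[-0.007,0,0,0,0,0,0],[-0.006,0,0,0,0,0,0]]'
python3 -m handwheel '[[-0.006,0,0,0,0,0,0],[-0.006,0,0,0,0,0,0],[-0.005,0,0,0,0,0,0],[-0.004,0,0,0,0,0,0],[-0.003,0,0,0,0,0,0],[-0.002,0,0,0,0,0,0],[-0.002,0,0,0,0,0,0]]'
python3 - <<'E'
from h import *
np.set_printoptions(precision=1,suppress=True)
snap("wrist","w8"); cc=cloud("w8").reshape(-1,3)
o=np.array([562.3,35]); ey=np.array([np.sin(np.radians(1.6)),np.cos(np.radians(1.6))]); ex=np.array([ey[1],-ey[0]])
snap("top","top5"); cc=cloud("top5").reshape(-1,3)
J=np.c_[(cc[:,:2]-o)@ex,(cc[:,:2]-o)@ey,cc[:,2]]
m=(abs(J[:,0])<22)&(J[:,1]>-148)&(J[:,1]<150)&(J[:,2]>32)&(J[:,2]<40); print(np.histogram(J[m,1],bins=range(-150,151,6))[0])
E
```

```text
time: 24.2
tool_pos: [565.4, 95.0, 13.4]
tcp_rot: [180.0, -0.0, 88.4]
ft_force: [-0.6, 1.9, 0.4]
finger_gap: 0.2
grip_force: 1.1
time: 24.87
tool_pos: [563.8, 40.1, 13.4]
tcp_rot: [180.0, -0.0, 88.4]
ft_force: [0.9, 2.2, 1.8]
finger_gap: 0.2
grip_force: 1.3
time: 25.45
tool_pos: [563.0, 12.7, 13.3]
tcp_rot: [-180.0, -0.0, 88.4]
ft_force: [0.1, 3.2, 1.8]
finger_gap: -0.1
grip_force: 1.3
[ 0  0  1 14 13 16 29 34 30 26  7  0  0  0 18 28 15 11 11  5  0  0  0  0
  0  0  0  0  0  0  0  0  0  0  0  0  0  0  0  0  0  0  0  0  0  0  0  0
  0  0]
```

```bash
python3 -m handwheel '[[-0.002,0,0,0,0,0,0],[-0.002,0,0,0,0,0,0],[-0.002,0,0,0,0,0,0],[-0.002,0,0,0,0,0,0],[-0.002,0,0,0,0,0,0],[-0.001,0,0,0,0,0,0]]'
python3 -m handwheel '[[-0.001,0,0,0,0,0,0],[-0.001,0,0,0,0,0,0],[-0.001,0,0,0,0,0,0]]'
python3 -m handwheel '[[-0.001,0,0,0,0,0,0],[-0.0005,0,0,0,0,0,0]]'
```

```text
time: 26.05
tool_pos: [562.5, 1.4, 13.1]
tcp_rot: [-180.0, 0.0, 88.4]
ft_force: [-0.8, 0.9, -0.8]
finger_gap: 0.2
grip_force: 0.5
time: 26.3
tool_pos: [562.5, -1.3, 13.2]
tcp_rot: [-180.0, 0.0, 88.4]
ft_force: [-0.3, 1.1, -1.3]
finger_gap: 0.2
grip_force: 0.4
time: 26.47
tool_pos: [562.5, -2.8, 13.3]
tcp_rot: [-180.0, 0.0, 88.4]
ft_force: [-0.1, 0.5, -0.5]
finger_gap: 0.1
grip_force: 0.5
```

```bash
python3 -m handwheel '[[-0.001,0,0,0,0,0,0],[0,0,0,0,0,0,0]]'|sed -n '2p;4p'
python3 -m handwheel '[[-0.0005,0,0,0,0,0,0],[0,0,0,0,0,0,0]]'|sed -n '2p;4p'
python3 -m handwheel '[[-0.0005,0,0,0,0,0,0],[0,0,0,0,0,0,0]]'|sed -n '2p;4p'
```

```text
tool_pos: [562.5, -3.9, 13.3]
ft_force: [0.0, -0.2, -0.5]
tool_pos: [562.6, -4.3, 13.3]
ft_force: [-0.8, 0.5, 0.1]
tool_pos: [562.6, -4.7, 13.3]
ft_force: [-0.4, 1.1, 0.0]
```

```bash
python3 -m handwheel '[[-0.0005,0,0,0,0,0,0],[-0.0005,0,0,0,0,0,0]]'|sed -n '2p;4p'
python3 -m handwheel '[[-0.0005,0,0,0,0,0,0],[-0.0005,0,0,0,0,0,0]]'|sed -n '2p;4p'
python3 - <<'E'
from h import *
np.set_printoptions(precision=1,suppress=True)
o=np.array([562.3,35]); ey=np.array([np.sin(np.radians(1.6)),np.cos(np.radians(1.6))]); ex=np.array([ey[1],-ey[0]])
for n in ("top","scene"):
  snap(n,n+"6"); cc=cloud(n+"6").reshape(-1,3)
  J=np.c_[(cc[:,:2]-o)@ex,(cc[:,:2]-o)@ey,cc[:,2]]
  m=(abs(J[:,0])<22)&(J[:,1]>-170)&(J[:,1]<150)&(J[:,2]>32)&(J[:,2]<40); print(np.histogram(J[m,1],bins=range(-170,-20,3))[0])
E
```

```text
tool_pos: [562.5, -5.2, 13.4]
ft_force: [0.7, 6.4, 0.6]
tool_pos: [562.4, -5.2, 13.4]
ft_force: [-0.4, 10.5, 1.1]
[ 0  0 17 13 16 15 13 13 13  6 10  7  7  7  7  7  4  6  6  6  0  0  0  0
  0  0  0  1 10 17 12 14  8  8  8  4  4  5  4  1  0  0  0  0  0  0  0  0
  0]
[ 0  0  0  0  0  0  0  1  7  5 10  6 13  9 17 12 11 14 13 11 11 11 11 10
  9  7  4  4  2  0  0  0  0  0  1  0  0  0  0  0  0  0  0  1  0  4  5  0
  0]
```

The bar is against the stop, where the force rose to 10.5 N. Next I back off, rise and go over the knob.

```bash
python3 -m handwheel '[[0.002,0,0,0,0,0,0],[0.004,0,0,0,0,0,0],[0.007,0,0,0,0,0,0],[0.007,0,-0.004,0,0,0,0],[0,0,-0.012,0,0,0,0],[0,0,-0.024,0,0,0,0],[0,0,-0.03,0,0,0,0],[0,0,-0.03,0,0,0,0]]' >/dev/null
python3 -m handwheel '[[0,0,-0.03,0,0,0,0],[0,0,-0.03,0,0,0,0],[0,0,-0.02,0,0,0,0],[0,0,-0.01,0,0,0,0],[0,0,0,0,0,0,0],[0,0,0,0,0,0,0]]'
python3 - <<'E'
from h import *
np.set_printoptions(precision=1,suppress=True)
snap("top","top7"); o=np.array([562.3,35]); ey=np.array([np.sin(np.radians(1.6)),np.cos(np.radians(1.6))]); ex=np.array([ey[1],-ey[0]])
snap("scene","scene7")
for n in ("top7","scene7"):
  cc=cloud(n).reshape(-1,3); J=np.c_[(cc[:,:2]-o)@ex,(cc[:,:2]-o)@ey,cc[:,2]]
  m=(abs(J[:,0])<22)&(J[:,1]>-148)&(J[:,1]<20)&(J[:,2]>32)&(J[:,2]<40); print(n,rect(J[m]),J[m].min(0),J[m].max(0))
  m=(np.hypot(cc[:,0]-559,cc[:,1]+90)<30)&(cc[:,2]>160)&(cc[:,2]<175); print("knob",rect(cc[m]) if m.sum()>5 else 0)
plan([559.1,-89.8,200],88.4,8,0)
E
```

```text
time: 28.57
tool_pos: [563.1, 13.3, 203.4]
tcp_rot: [180.0, 0.0, 88.4]
ft_force: [-0.8, -0.2, -0.1]
finger_gap: -0.1
grip_force: 0.0
top7 (array([ -1.1, -99. ]), array([41.4, 97.7]), 0.14) [ -21.8 -147.9   32.2] [ 19.6 -50.1  39.9]
knob (array([560.6, -90.2]), array([38.7, 37.7]), 2.0)
scene7 (array([  0.3, -64.6]), array([ 42.8, 164.8]), 0.21) [ -21.1 -147.    32. ] [21.9 17.7 40. ]
knob (array([562.1, -92.1]), array([40.6, 36.7]), 45.64)
[[-0.013,0,0,-0,-0,-0,0],[-0.013,0,0,-0,-0,-0,0],[-0.013,0,0,-0.1,-0,-0,0],[-0.013,0,0.001,0,-0,-0,0],[-0.013,0,-0,-0,-0,-0,0],[-0.012,0,-0,-0,-0,-0,0],[-0.013,0,0,-0.1,-0,-0,0],[-0.013,0,0,0,-0,-0,0]]
```

```bash
python3 -m handwheel '[[-0.013,0,0,0,0,0,0],[-0.013,0,0,0,0,0,0],[-0.013,0,0,0,0,0,0],[-0.013,0,0,0,0,0,0],[-0.013,0,0,0,0,0,0],[-0.013,0,0,0,0,0,0],[-0.013,0,0,0,0,0,0],[-0.012,-0.001,0.004,0,0,0,0]]' >/dev/null
python3 -m handwheel '[[0,0,0.006,0,0,0,0],[0,0,0.008,0,0,0,0],[0,0,0.008,0,0,0,0],[0,0,0.006,0,0,0,0],[0,0,0.003,0,0,0,0],[0,0,0,0,0,0,0]]'
python3 -m handwheel '[[0,0,0.002,0,0,0,0],[0,0,0.002,0,0,0,0],[0,0,0.002,0,0,0,0],[0,0,0.002,0,0,0,0],[0,0,0.002,0,0,0,0]]'
```

```text
time: 29.83
tool_pos: [558.3, -88.8, 166.8]
tcp_rot: [-179.9, -0.0, 88.4]
ft_force: [-0.3, 0.1, 0.0]
finger_gap: -0.2
grip_force: 0.0
time: 30.25
tool_pos: [559.4, -89.6, 158.6]
tcp_rot: [180.0, -0.0, 88.4]
ft_force: [-0.1, 1.3, 2.4]
finger_gap: -0.4
grip_force: 1.2
```

```bash
python3 -m handwheel '[[0,0,0.003,0,0,0,0],[0,0,0.003,0,0,0,0],[0,0,0.003,0,0,0,0],[0,0,0.003,0,0,0,0],[0,0,0.003,0,0,0,0],[0,0,0.003,0,0,0,0],[0,0,0.002,0,0,0,0],[0,0,0.002,0,0,0,0]]'
python3 -m handwheel '[[0,0,0.001,0,0,0,0],[0,0,0.001,0,0,0,0],[0,0,0,0,0,0,0]]'|sed -n '2p;4p'
python3 -m handwheel '[[0,0,0.0005,0,0,0,0],[0,0,0.0005,0,0,0,0],[0,0,0,0,0,0,0]]'|sed -n '2p;4p'
```

```text
time: 30.92
tool_pos: [559.3, -89.6, 136.3]
tcp_rot: [180.0, -0.0, 88.4]
ft_force: [1.3, 1.6, 4.7]
finger_gap: 0.0
grip_force: 2.3
tool_pos: [559.4, -89.6, 135.0]
ft_force: [-0.3, 1.8, 8.4]
tool_pos: [559.5, -89.6, 134.9]
ft_force: [-4.7, 2.4, 14.0]
```

```bash
python3 -m handwheel '[[0,0,0,0,0,0,0],[0,0,0,0,0,0,0],[0,0,0,0,0,0,0],[0,0,0,0,0,0,0],[0,0,0,0,0,0,0],[0,0,0,0,0,0,0],[0,0,0,0,0,0,0],[0,0,0,0,0,0,0]]'|sed -n '2p;4p'
python3 - <<'E'
from h import *
snap("scene","scene8"); p=cv2.imread("pics/scene8.png").astype(int); c=cloud("scene8")
m=(p[...,2]>150)&(p[...,1]<170)&(p[...,0]<80)&(np.hypot(c[...,0]-559,c[...,1]+90)<35); print(m.sum(),np.percentile(c[m][:,2],[5,50,90,99]) if m.sum() else 0)
E
python3 -m handwheel '[[0,0,0,0,0,0,0],[0,0,0,0,0,0,0],[0,0,0,0,0,0,0],[0,0,0,0,0,0,0]]'|sed -n '2p;4p'
```

```text
tool_pos: [559.5, -89.6, 135.0]
ft_force: [-3.9, 3.0, 14.2]
16 [134.28726748 140.12408849 142.17312411 143.01075287]
tool_pos: [559.5, -89.6, 134.9]
ft_force: [-3.7, 1.2, 14.3]
```

The knob top is at about 142 mm, which is 26 mm of travel, held at 14 N for over a second. Now I release slowly and check.

```bash
python3 -m handwheel '[[0,0,-0.002,0,0,0,0],[0,0,-0.004,0,0,0,0],[0,0,-0.005,0,0,0,0],[0,0,-0.005,0,0,0,0],[0,0,-0.005,0,0,0,0],[0,0,-0.006,0,0,0,0],[0,0,-0.01,0,0,0,0],[0,0,-0.02,0,0,0,0]]' >/dev/null
python3 -m handwheel '[[0.01,0,-0.03,0,0,0,0],[0.03,0,-0.02,0,0,0,0],[0.035,0,-0.01,0,0,0,0],[0.035,0,0,0,0,0,0],[0.03,0,0,0,0,0,0],[0.02,0,0,0,0,0,0],[0,0,0,0,0,0,0],[0,0,0,0,0,0,0]]'
python3 - <<'E'
from h import *
np.set_printoptions(precision=1,suppress=True)
p,_,_,_=snap("top","top9"); snap("scene","scene9"); o=np.array([562.3,35]); ey=np.array([np.sin(np.radians(1.6)),np.cos(np.radians(1.6))]); ex=np.array([ey[1],-ey[0]])
for n in ("top9","scene9"):
  cc=cloud(n).reshape(-1,3); J=np.c_[(cc[:,:2]-o)@ex,(cc[:,:2]-o)@ey,cc[:,2]]
  m=(abs(J[:,0])<20)&(J[:,1]>-148)&(J[:,1]<-30)&(J[:,2]>32)&(J[:,2]<40); print(n,rect(J[m]),J[m].max(0))
  m=(np.hypot(cc[:,0]-559,cc[:,1]+90)<30)&(cc[:,2]>150)&(cc[:,2]<180); print("knob",rect(cc[m]),np.median(cc[m][:,2]))
  m=(abs(cc[:,0]-535)<110)&(abs(cc[:,1]+324)<65); q=cc[m]; print("rim",rect(q[(q[:,2]>36)&(q[:,2]<48)]))
a=np.vstack([cv2.resize(p,(533,400))[:, :],cv2.resize(cv2.imread("pics/scene9.png")[140:290,150:430],(533,200))])
cv2.imwrite("pics/fin.png",a)
E
```

```text
time: 33.8
tool_pos: [563.1, 71.1, 250.2]
tcp_rot: [-179.9, 0.0, 88.5]
ft_force: [-0.2, -0.5, -0.5]
finger_gap: -0.4
grip_force: 0.0
top9 (array([ -0., -99.]), array([97.9, 39.9]), 89.9) [ 20.  -50.1  40. ]
knob (array([559.6, -90.2]), array([38.3, 37.7]), 2.95) 167.6990040546723
rim (array([ 535.1, -323.7]), array([ 84.1, 171.9]), 85.61)
scene9 (array([ -0. , -98.6]), array([39.8, 97.3]), 0.03) [ 19.9 -49.9  40. ]
knob (array([562.9, -91.3]), array([41.1, 36.6]), 45.03) 166.81589828525648
rim (array([ 538.1, -325.6]), array([ 87.8, 174.4]), 84.92)
```

View pics/fin.png

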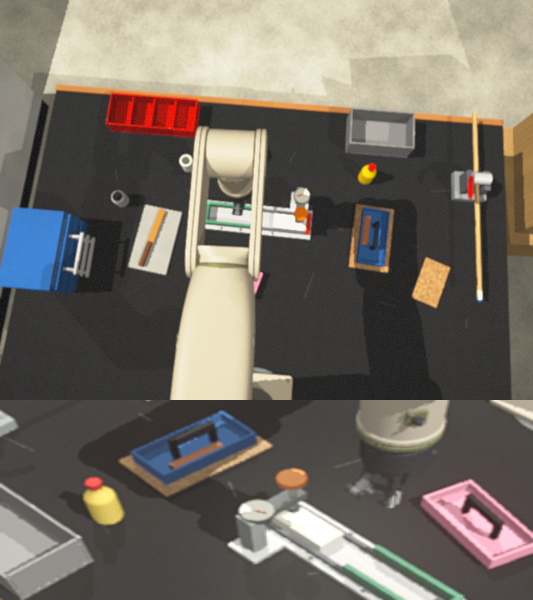

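The final picture shows the blue tray with its tube centred on the larger cork board (372,237). The bar is against the stop under the gauge, the knob is up at 168 mm, and everything else looks undisturbed.

```bash
python3 -c "
from bench import r
print(r.hand_in())"
```

```text
the job is handed in; nothing more can be done
None
```

The job is done and handed in at about 34 s: the blue tray with its tube is centred on the larger cork board, the bar is against the red stop, and the knob was pressed to 26 mm at about 14 N, held for over a second and is back up.

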